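# Free the masher from the pantry crock

### The arm

A 6-joint arm with a two-finger parallel gripper is mounted at the origin on the work surface. World frame = base frame: x ahead of the robot, y to its left, z up, the work surface at z = 0. Lengths are in m, angles in rad, forces in N, time in s.
With the tool pointing down it reaches from about 0.275 to 0.975 m from the base axis. Payload 8.4 kg.
Tool frame: the origin (TCP) lies midway between the tips of the shut fingers; the grasp point (between the pads) lies 19 mm behind it; z points along the fingers, y is the line along which they close (so a half turn about z gives the same grasp; the last joint's range is limited). The gripper opens to 92 mm and grips with 3 to 60 N. Pads are 20 mm wide; open, the fingers measure 128 mm over their backs; the gripper's body (75 mm by 189 mm) begins 69 mm behind the grasp point.
Start: joints at [1.158, 0.353, 1.633, -0, 1.155, -0.002], TCP at [0.25, 0.573, 0.215] pointing down, gripper open.
Joint ranges: [-2.63, 2.63], [-0.92, 2.1], [0.06, 2.66], [-1.3, 4.44], [0, 2.69], [-3.02, 3.02]. Speed limits (rad/s): [2.22, 2.22, 2.79, 3.14, 3.14, 3.14].

### API

Orientations are given as a unit quaternion [w, x, y, z].
In Python, from cell import status, imaging, r, finder gives the robot as it stands. The module is installed in compiled form; this text tells all that it offers.
- The arm moves only by the shell command python3 -m crank 'ROWS' [FORCE]. ROWS is a JSON object of lists of equal length, an entry for each row: "delta_pos": the shift along the tool's x, y, z normalised to -1 to 1, where 1 is 5 cm, a list of three; "spin": the turn about the tool's z normalised to -1 to 1, where 1 is 360 degrees; "jaw": the opening, from 0 (shut) to 1 (fully open). A call has 1 to 8 rows; each row shifts and turns the commanded pose from where the row before left it, along the tool's axes as they then stand; what a row does not reach is not made up. A row lasts 1/10 s, in which the tool goes at most 50 mm and 8.59 degrees, less where a joint would pass 70% of its speed; a pose out of reach is approached as far as the arm can. A call with a number of a shift or a turn outside -1 to 1 is refused whole. A call with a gripper value outside its range is refused whole. The fingers move at their own pace and stop on an object; FORCE is the grip in N (left out, the last holds). Time passes only in rows, so rows that do not move let the fingers close. It gives the time, the measured TCP pose, the force, the opening and the grip force at its end, in the units of the state.
- status.observe(): the state, without advancing time (a new reading comes with each control period).
- imaging.get_image(name): name is "scene" or "top" or "wrist"; returns (picture, depth): 400x640x3 uint8, red, green, blue; 400x640 float32, m along the optical axis (not along the pixel's ray), 0 where there is no reading.
- imaging.get_calibration(name): a dict with "camera_matrix" (3x3 intrinsics, pixels), "R" (3x3) and "t" (3): a world point X has camera coordinates R X + t. Camera axes: x right, y down, z forward; pixel columns grow to the right and rows downward; lengths in m; the calibration is good to about 2 mm. A picture is of the moment at which its call begins: read the wrist's pose just before it. get_calibration takes no time and is no camera call; for the wrist camera it gives the pose at the moment of the call.
- r.close_job(): hands the job in; it is judged then, once.
Trained networks look in the newest picture that a camera, given by its name, has taken for a name from the list of things; names that differ only in an ending like _2 or _b are one class to them, and where a whole thing is asked for, a point or a joint stands for the part that bears it (a point fixed in the world has none). Each returns a list of dicts, best first, with "p" (0 to 1); they miss things now and then, are a little off and sometimes report something else, mostly with a low value. They report only what shows in the picture. A call takes as long as a camera call. They do not tell look-alikes from the thing itself.
- finder.recognise(camera, label): "extent" ([left, top, width, height] as shares, 0 to 1, of the picture: columns of its width, rows of its height, round what is visible of it).
- finder.cut_out(camera, label): "pixels" (400x640 bool, what is visible of it) and "extent" ([left, top, width, height] as shares, 0 to 1, of the picture: columns of its width, rows of its height, round what is visible of it).
- finder.place_of(camera, label): "centre" ([column, row] as shares, 0 to 1, of the picture: columns of its width, rows of its height: a listed point, or the origin of a listed thing).
The state is a dict: "t": time; "qpos": joint angles; "joint_velocities": joint speeds; "effort": joint torques, N m; "eef_pos": TCP position; "tool_rot": TCP orientation; "ft_force": force on the tool from outside, world axes, zero at the start; "ft_torque": the same for the moment, N m; "finger_gap": finger opening in m; "grip_force": force on a finger pad.
Only numpy, scipy, OpenCV 4.12 (cv2) and the standard library are available. Lean on these libraries where they do the work, as an engineer would, in place of code of your own. Each camera call takes 0.05 s, during which the arm holds its last target. There are 200 camera calls.

### The job

Pull the red-handled masher up out of the blue crock and lower it, not drop it, into the empty compartment of the green drying caddy, so that it stands upright on its foot. A slotted disc inside the crock holds the masher's oblong foot back: pull up only lightly and turn the handle by feel, taking a fresh grip when needed, until the foot finds the slot. Do not lift, tip or drag the heavy crock, and leave the cans, jar and bottle where they stand.

Things in the scene. Friction and masses are not known exactly. Their poses are not given: they have to be found in the camera images.
- masher: Masher, 200 mm tall, 220 g, standing upright in the crock at the start. Origin: centre of the underside of its foot; z along the shaft towards the handle. Steel foot 66 mm (x) by 26 mm (y), 8 mm thick; shaft 12 mm diameter; round red handle 22 mm diameter from 105 to 200 mm above the origin.
- crock: Blue round stoneware crock, loose, about 2 kg, 120 mm outside diameter, 90 mm high, wall 6 mm. Origin: centre of its underside, z up; the masher's foot stands on its inner floor, 8 mm above the origin. Its reported yaw says nothing of the slot's direction.
- caddy: Fixed green open drying caddy, 100 mm (x) by 192 mm (y) by 80 mm high, walls 5 mm, divided in two across y. Origin: centre of its underside. The -y compartment holds a dish brush that rises to 107 mm; the +y one is empty.
- caddy_free (a point): Centre of the inner floor of the caddy's empty compartment, which is 90 by 88 mm inside and 75 mm deep; axes as the caddy's.
- soup_can: Red tin, 66 mm diameter, 100 mm high, origin under its centre; a bystander.
- bean_can: Yellow tin, 74 mm diameter, 110 mm high, origin under its centre; a bystander.
- sauce_jar: Jar with red cap, 70 mm diameter, 120 mm high, origin under its centre; a bystander.
- syrup: Amber bottle, 60 mm diameter, 190 mm high, origin under its centre; a bystander.
- disc_under (a point): Centre of the underside of the steel keeper disc in the crock, 74 mm above the crock's origin (axes as the crock's); the disc is 6 mm thick with one central slot 76 by 38 mm. The foot passes only with its long side along the slot, within about 10 degrees, either way round, and the shaft centred. The disc is stiff and its angle differs every time: feel for it, or see it from above.
Things that resemble listed ones, but are neither listed nor needed, are in the scene too. Leave any purple or yellow look-alike of the crock alone.

How it is judged:
By the outcome, as a careful person would: the job done as asked, in the order asked, and still so for the second after the job is handed in, with the robot touching nothing.
It also fails if it takes over 70 s, if anything falls off the work surface, if the arm or the gripper's body presses on something with over 40 N, if the wrist force passes 120 N, or if a joint passes its speed limit or range.

## Working session

There is one attempt and no reset: what is moved stays moved. The work goes in short steps, Python scripts to look and compute and a shell command to move; the robot and the scene stay as the last step left them, time stands still between calls to the robot, and variables do not carry over. Pictures are saved under pics/ and viewed, at most 10 in all, crops included, and the job is handed in when it is done.

```bash
mkdir -p pics
cat > h.py <<'E'
import numpy as np,cv2
from cell import status,imaging,r,finder
def world(cam,mask,D,c):
    K=np.array(c["camera_matrix"]);R=np.array(c["R"]);t=np.array(c["t"])
    v,u=np.nonzero(mask&(D>0));d=D[v,u]
    P=np.stack([(u-K[0,2])/K[0,0]*d,(v-K[1,2])/K[1,1]*d,d],1)
    return (P-t)@R
def ray(c,uv,z):
    K=np.array(c["camera_matrix"]);R=np.array(c["R"]);t=np.array(c["t"])
    o=-R.T@t;d=R.T@np.linalg.inv(K)@np.array([uv[0],uv[1],1]);return o+d*(z-o[2])/d[2]
E
python3 - <<'E'
from h import *
s=status.observe();print(s)
for cam in["scene","top"]:
    I,D=imaging.get_image(cam);c=imaging.get_calibration(cam);cv2.imwrite(f"pics/{cam}0.png",I[:,:,::-1])
    np.savez(f"{cam}0.npz",I=I,D=D)
    for n in["masher","crock","caddy","caddy_free","soup_can","bean_can","sauce_jar","syrup"]:
        for k in finder.place_of(cam,n)[:4]:
            uv=np.array(k["centre"])*[640,400]; z={"caddy_free":.005,"masher":.008}.get(n,0)
            print(cam,n,round(k["p"],2),uv.round(),ray(c,uv,z).round(3))
    for n in ["masher","crock"]:
        for k in finder.cut_out(cam,n)[:3]:
            P=world(cam,k["pixels"],D,c); print(cam,n,"cut",round(k["p"],2),(np.array(k["extent"])*[640,400,640,400]).round(),np.median(P,0).round(3),P.min(0).round(3),P.max(0).round(3))
E
```

```text
{'t': 0.0, 'qpos': array([ 1.15762268e+00,  3.53644354e-01,  1.63412844e+00,  1.54228086e-06,
        1.15514768e+00, -2.42840511e-03]), 'joint_velocities': array([-0.0008136 ,  0.0006919 , -0.00132703,  0.00079258, -0.00072573,
       -0.0003637 ]), 'effort': array([ 1.47673833e-03, -5.93846512e+01, -3.34215724e+01,  6.98758406e-02,
        2.36490299e-02, -1.44405021e-04]), 'eef_pos': array([0.2493823 , 0.57257114, 0.21386848]), 'tool_rot': array([-1.37660117e-04,  2.03932223e-01,  9.78984784e-01, -6.49479797e-04]), 'ft_force': array([ 0.48119982, -0.17749132, -0.36610281]), 'ft_torque': array([-0.0177438 ,  0.00418742, -0.01794135]), 'grip_force': 0.0, 'finger_gap': 0.09188094502606924}
scene crock 0.98 [196. 211.] [ 0.365 -0.335  0.   ]
scene crock 0.95 [250. 231.] [ 0.514 -0.224  0.   ]
scene crock 0.56 [194. 247.] [ 0.5  -0.38  0.  ]
scene caddy 0.83 [388. 178.] [0.498 0.23  0.   ]
scene caddy_free 0.85 [401. 173.] [0.503 0.277 0.005]
scene soup_can 0.74 [316. 200.] [ 0.483 -0.008  0.   ]
scene bean_can 0.86 [340. 230.] [ 0.624 -0.003  0.   ]
scene sauce_jar 0.63 [319. 282.] [ 
[... 864 characters left out ...]
   ]
top caddy 0.63 [377. 214.] [ 0.517 -0.22   0.   ]
top caddy_free 0.56 [197. 223.] [0.505 0.279 0.005]
top bean_can 0.66 [304. 181.] [ 0.615 -0.019  0.   ]
top sauce_jar 0.71 [342. 133.] [ 0.751 -0.131  0.   ]
top syrup 0.59 [267. 129.] [0.77  0.085 0.   ]
top masher cut 0.78 [370. 204.  28.  22.] [ 0.511 -0.214  0.076] [ 0.482 -0.263  0.005] [ 0.545 -0.19   0.211]
top crock cut 0.9 [399. 131.  54.  49.] [ 0.666 -0.354  0.079] [ 0.608 -0.441 -0.004] [ 0.753 -0.288  0.094]
top crock cut 0.74 [402. 253.  57.  48.] [ 0.354 -0.343  0.079] [ 0.28  -0.421 -0.002] [ 0.414 -0.277  0.094]
top crock cut 0.68 [417. 192.  56.  43.] [ 0.513 -0.399  0.079] [ 0.452 -0.496 -0.004] [ 0.584 -0.334  0.094]
```

View pics/scene0.png

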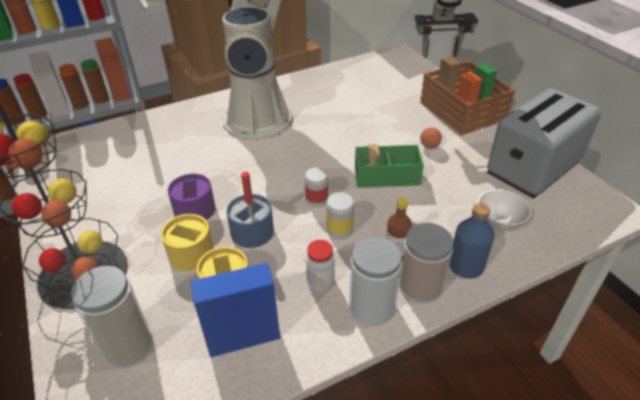

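View pics/top0.png

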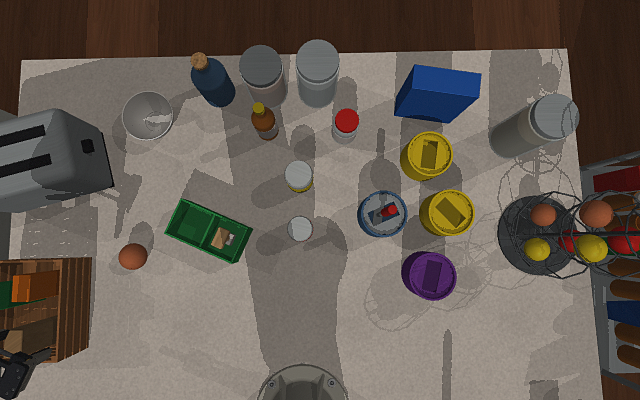

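The scene picture shows the masher in the blue crock at about (250,215), and the top picture shows it at (382,213). The look-alikes in the top picture are the purple crock (430,275) and the yellow crocks (427,155) and (446,212). By its colour and the red handle in it, I choose the blue one at (382,213). The caddy is at (208,231), and its empty compartment is the left one at (193,222).

Run:
```python
from h import *
f=np.load("top0.npz");I,D=f["I"],f["D"];c=imaging.get_calibration("top")
hsv=cv2.cvtColor(I,cv2.COLOR_RGB2HSV)
m=np.zeros(D.shape,bool);m[185:240,350:412]=1
red=m&((hsv[...,0]<8)|(hsv[...,0]>172))&(hsv[...,1]>120)
P=world("top",red,D,c);T=P[P[:,2]>.195];print("handle top",len(T),T.mean(0),T.min(0),T.max(0))
W=world("top",m,D,c)
rim=W[(W[:,2]>.086)&(W[:,2]<.097)]
ok=np.ones(len(rim),bool)
(x,y),rad=cv2.minEnclosingCircle(rim[:,:2].astype(np.float32));print("rim",x,y,rad,len(rim))
g=np.zeros(D.shape,bool);g[190:270,155:260]=1
G=g&(hsv[...,0]>45)&(hsv[...,0]<85)&(hsv[...,1]>100)
Q=world("top",G,D,c);Tp=Q[(Q[:,2]>.074)&(Q[:,2]<.088)]
print("caddy rect",cv2.minAreaRect(Tp[:,:2].astype(np.float32)))
Fl=Q[(Q[:,2]<.012)];print("floor",len(Fl),Fl.mean(0) if len(Fl) else 0)
v,u=np.nonzero(m&(D>0));mm=np.sqrt((W[:,0]-x)**2+(W[:,1]-y)**2)<.05
dk=W[mm&(W[:,2]<.068)];print("deep",len(dk),dk.mean(0),np.linalg.eigh(np.cov(dk[:,:2].T)))
cv2.imwrite("pics/crop0.png",cv2.resize(I[180:245,345:480,::-1],None,fx=5.9,fy=5.9,interpolation=cv2.INTER_CUBIC))
```

```text
handle top 79 [ 0.51521287 -0.21742907  0.20690671] [ 0.50482599 -0.22793677  0.19517729] [ 0.52462737 -0.20809157  0.21072896]
rim 0.5143237113952637 -0.22213315963745117 0.05990174040198326 326
caddy rect ((0.4819033741950989, 0.2342519760131836), (0.19287249445915222, 0.10037413984537125), 64.98871612548828)
floor 1404 [0.48772987 0.24892348 0.00462376]
deep 259 [ 0.51320084 -0.22320955  0.01378371] EighResult(eigenvalues=array([0.0001896 , 0.00040354]), eigenvectors=array([[-0.9551561 , -0.29610273],
       [-0.29610273,  0.9551561 ]]))
```

View pics/crop0.png

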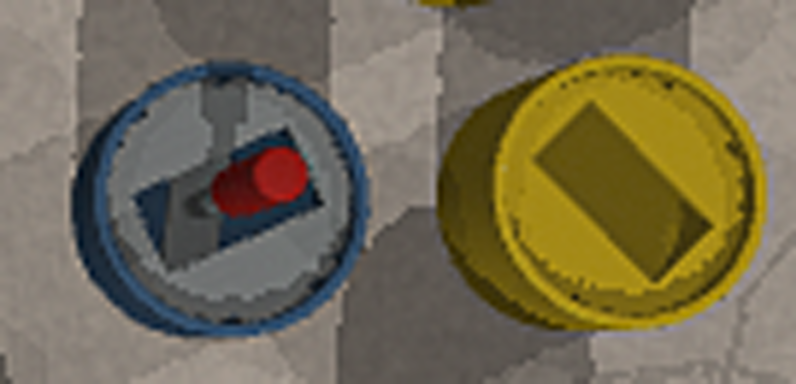

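The close crop confirms the blue crock: its red handle tops out at crop (280,172). The slot runs from about (150,235) to (305,168), which is roughly 115° in world yaw. The grey foot lies across the slot at about (190,215). All heights and sizes match the description, so I'm moving above the crock.

```bash
python3 -m crank '{"delta_pos":[[0,0,-0.9],[0,0,-0.9],[-0.67,-0.74,0],[-0.67,-0.74,0],[-0.67,-0.74,0],[-0.67,-0.74,0],[-0.67,-0.74,0],[-0.67,-0.74,0]],"spin":[0,0,0,0,0,0,0,0],"jaw":[1,1,1,1,1,1,1,1]}'
python3 -m crank '{"delta_pos":[[-0.67,-0.74,0],[-0.67,-0.74,0],[-0.67,-0.74,0],[-0.67,-0.74,0],[-0.67,-0.74,0],[-0.67,-0.74,0],[-0.67,-0.74,0],[-0.67,-0.74,0]],"spin":[0,0,0,0,0,0,0,0],"jaw":[1,1,1,1,1,1,1,1]}'
python3 - <<'E'
from h import *
s=status.observe();print(s["t"],s["eef_pos"],s["qpos"].round(2),s["tool_rot"].round(3))
E
```

```text
t: 1.9
eef_pos: [0.3454, 0.2874, 0.3048]
tool_rot: [0.0, 0.204, 0.979, 0.0]
ft_force: [1.1, -0.5, 1.0]
finger_gap: 0.0918
grip_force: 0.0
t: 2.7
eef_pos: [0.473, -0.0914, 0.3049]
tool_rot: [0.0, 0.204, 0.979, 0.0]
ft_force: [0.8, 0.7, -0.3]
finger_gap: 0.0916
grip_force: 0.0
2.7 [ 0.47297884 -0.0913873   0.30489417] [-0.19  0.04  1.82  0.    1.28 -1.35] [0.    0.204 0.979 0.   ]
```

Run:
```python
from h import *
I,D=imaging.get_image("wrist");c=imaging.get_calibration("wrist");np.savez("w1.npz",I=I,D=D,**c)
R=np.array(c["R"]);print(-R.T@np.array(c["t"]));print(R.round(2))
cv2.imwrite("pics/w1.png",I[:,:,::-1])
```

```text
[ 0.40591273 -0.06685157  0.47506163]
[[ 0.4   0.92 -0.  ]
 [ 0.88 -0.39  0.27]
 [ 0.25 -0.11 -0.96]]
```

View pics/w1.png

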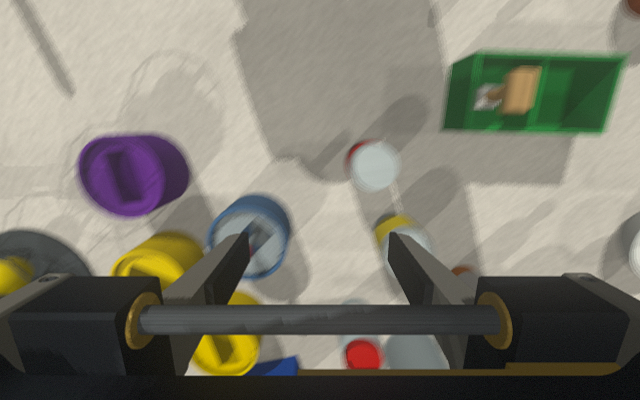

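The wrist view shows the blue crock at (250,238), half hidden by a finger, with purple at (130,175) and yellow at (160,270). I'm shifting so the crock is clear of the fingers and I can read both the foot and slot directions.

```bash
python3 -m crank '{"delta_pos":[[-0.85,-0.51,0],[-0.85,-0.51,0],[-0.85,-0.51,0],[-0.85,-0.51,0],[0,0,0]],"spin":[0,0,0,0,0],"jaw":[1,1,1,1,1]}'
python3 - <<'E'
from h import *
I,D=imaging.get_image("wrist");c=imaging.get_calibration("wrist");np.savez("w2.npz",I=I,D=D,**c)
print(status.observe()["eef_pos"])
K=np.array(c["camera_matrix"]);R=np.array(c["R"]);t=np.array(c["t"])
hsv=cv2.cvtColor(I,cv2.COLOR_RGB2HSV)
P=world("w",np.ones(D.shape,bool)&((hsv[...,0]<8)|(hsv[...,0]>172))&(hsv[...,1]>120),D,c)
P=P[np.hypot(P[:,0]-.515,P[:,1]+.22)<.05]
T=P[P[:,2]>.204];print("top",len(T),T.mean(0) if len(T) else 0,P.max(0) if len(P) else 0)
f=np.load("top0.npz");ct=imaging.get_calibration("top")
def rect(I,c,z):
    K=np.array(c["camera_matrix"]);R=np.array(c["R"]);t=np.array(c["t"])
    # out px: col-> y decreasing, row-> x decreasing, 0.25mm... 160mm/400px
    A=np.array([[0,-.0004,.515+.08],[-.0004,0,-.22+.08],[0,0,z],[0,0,1]])
    H=K@np.hstack([R,t[:,None]])@A
    return cv2.warpPerspective(I,H,(400,300),flags=cv2.WARP_INVERSE_MAP|cv2.INTER_CUBIC)
o=np.vstack([np.hstack([rect(i,cc,z) for z in(.08,.016)]) for i,cc in((I,c),(f["I"],ct))])
cv2.imwrite("pics/rect.png",o[:,:,::-1])
W=world("w",np.ones(D.shape,bool),D,c);W=W[np.hypot(W[:,0]-.515,W[:,1]+.22)<.052]
print(np.histogram(W[:,2],np.arange(0,.22,.004)))
E
```

```text
t: 3.25
eef_pos: [0.5901, -0.255, 0.3032]
tool_rot: [0.0, 0.205, 0.979, -0.001]
ft_force: [0.2, 0.9, 0.1]
finger_gap: 0.0921
grip_force: 0.0
[ 0.58853824 -0.25261249  0.30328282]
top 422 [ 0.51372258 -0.21616752  0.20819506] [ 0.5238756  -0.19301137  0.2104119 ]
(array([   0,  312,  640,   69,  131,    0,    0,    0,    0,    0,    0,
          0,    1,    0,    1,    1,    3,    4,   18,  927, 2259,   21,
         43,    0,    0,    0,    0,    0,    0,    0,    0,    0,    0,
          0,    0,    0,    0,    0,    0,    0,    0,    0,    0,    0,
          0,    0,    0,    0,    0,    0,    1,  184,  262,    0]), array([0.   , 0.004, 0.008, 0.012, 0.016, 0.02 , 0.024, 0.028, 0.032,
       0.036, 0.04 , 0.044, 0.048, 0.052, 0.056, 0.06 , 0.064, 0.068,
       0.072, 0.076, 0.08 , 0.084, 0.088, 0.092, 0.096, 0.1  , 0.104,
       0.108, 0.112, 0.116, 0.12 , 0.124, 0.128, 0.132, 0.136, 0.14 ,
       0.144, 0.148, 0.152, 0.156, 0.16 , 0.164, 0.168, 0.172, 0.176,
       0.18 , 0.184, 0.188, 0.192, 0.196, 0.2  , 0.204, 0.208, 0.212,
       0.216]))
```

View pics/rect.png

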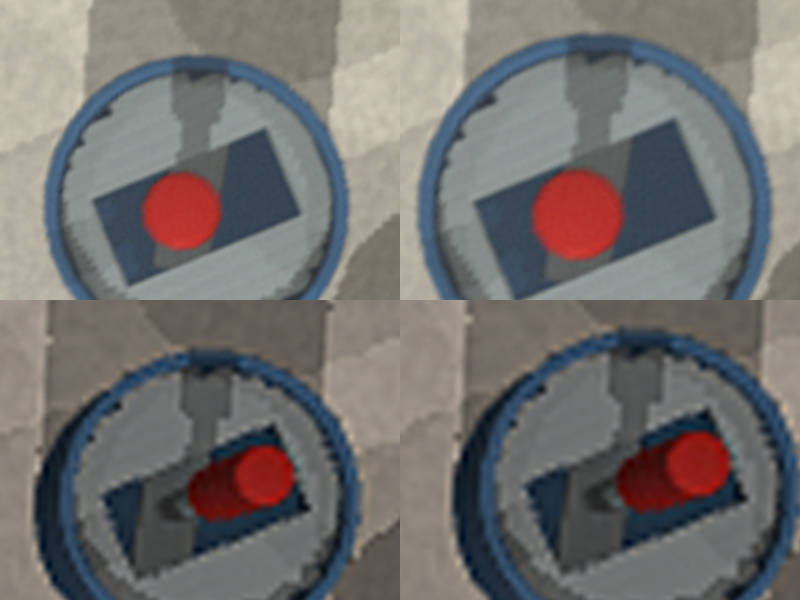

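Rectified panels: the slot lies about 22.5° above image-right (world yaw ≈ −67°) with its centre at about (.512,−.219). The foot lies about 13° off vertical (yaw ≈ −13°). The handle is at (.514,−.217). The foot therefore needs about −54° of yaw, which is a positive spin. Next I descend and grip.

```bash
python3 -m crank '{"delta_pos":[[0.83,0.03,0],[0.82,0.03,0],[0,0,0],[0,0,1],[0,0,1],[0,0,0.8],[0,0,0.24],[0,0,0]],"spin":[0,0,0,0,0,0,0,0],"jaw":[1,1,1,1,1,1,1,1]}'
python3 -m crank '{"delta_pos":[[0,0,0],[0,0,0],[0,0,0],[0,0,0],[0,0,0],[0,0,0],[0,0,0],[0,0,0]],"spin":[0,0,0,0,0,0,0,0],"jaw":[0,0,0,0,0,0,0,0]}' 30
```

```text
t: 4.1
eef_pos: [0.5127, -0.2141, 0.1517]
tool_rot: [-0.001, 0.204, 0.979, 0.0]
ft_force: [0.0, 0.4, -0.0]
finger_gap: 0.0919
grip_force: 0.0
t: 4.9
eef_pos: [0.5134, -0.2149, 0.1525]
tool_rot: [-0.0, 0.204, 0.979, 0.0]
ft_force: [-1.7, 0.5, 0.2]
finger_gap: 0.0301
grip_force: 0.0
```

```bash
python3 -m crank '{"delta_pos":[[0,0,0],[0,0,0],[0,0,0]],"spin":[0,0,0],"jaw":[0,0,0]}' 40
```

```text
t: 5.2
eef_pos: [0.5134, -0.2148, 0.1525]
tool_rot: [-0.0, 0.204, 0.979, 0.0]
ft_force: [0.2, -0.1, 0.5]
finger_gap: 0.0216
grip_force: 40.0
```

```bash
python3 -m crank '{"delta_pos":[[0,-0.06,-0.2],[0,0,-0.2],[0,0,0],[0,0,0],[0,0,0],[0,0,0],[0,0,0],[0,0,0]],"spin":[0,0,0.023,0.023,0.023,0.023,0.023,0.023],"jaw":[0,0,0,0,0,0,0,0]}'
python3 - <<'E'
from h import *
s=status.observe();print(s["ft_force"],s["ft_torque"],s["qpos"].round(2))
I,D=imaging.get_image("wrist");c=imaging.get_calibration("wrist");np.savez("w3.npz",I=I,D=D,**c)
cv2.imwrite("pics/w3.png",I[:,:,::-1])
E
```

```text
t: 6.0
eef_pos: [0.5124, -0.2179, 0.1735]
tool_rot: [0.0, 0.599, 0.801, 0.0]
ft_force: [-0.7, -0.2, -2.1]
finger_gap: 0.0215
grip_force: 40.0
[-0.69131211 -0.18463559 -2.1298822 ] [-0.11540126  0.01698503  0.02070089] [-0.4   0.29  1.82 -0.    1.03 -0.69]
```

View pics/w3.png

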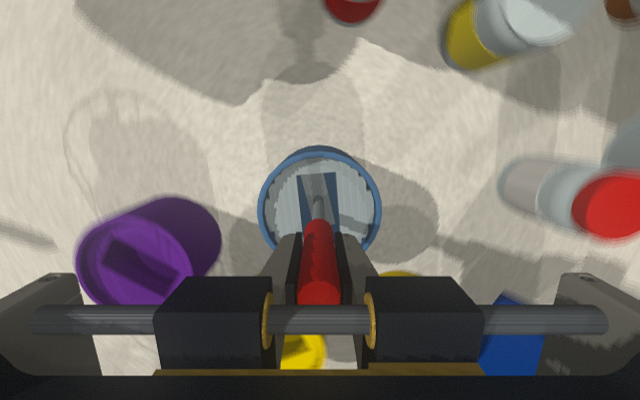

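The wrist view shows the shaft centred in the crock at (318,205). The foot inside the slot at (317,185) is nearly parallel to the slot edges. I'm adding about 4° and lifting gently while watching the force.

```bash
python3 -m crank '{"delta_pos":[[0,0,-0.2],[0,0,-0.2],[0,0,-0.2],[0,0,-0.1],[0,0,-0.04],[0,0,0]],"spin":[0.012,0,0,0,0,0],"jaw":[0,0,0,0,0,0]}'
python3 -m crank '{"delta_pos":[[0,0,-0.04],[0,0,-0.04],[0,0,0]],"spin":[0,0,0],"jaw":[0,0,0]}'
```

```text
t: 6.65
eef_pos: [0.5123, -0.2177, 0.2099]
tool_rot: [0.0, 0.626, 0.78, 0.0]
ft_force: [0.1, 0.5, -2.3]
finger_gap: 0.0214
grip_force: 40.0
t: 6.95
eef_pos: [0.5122, -0.2177, 0.2137]
tool_rot: [0.0, 0.626, 0.78, -0.0]
ft_force: [0.4, -0.1, -2.9]
finger_gap: 0.0218
grip_force: 40.0
```

```bash
python3 -m crank '{"delta_pos":[[0,0,-0.04],[0,0,-0.04],[0,0,0]],"spin":[0,0,0],"jaw":[0,0,0]}'
python3 -m crank '{"delta_pos":[[0,0,-0.06],[0,0,-0.06],[0,0,0]],"spin":[0,0,0],"jaw":[0,0,0]}'
```

```text
t: 7.25
eef_pos: [0.5123, -0.2177, 0.2179]
tool_rot: [0.0, 0.626, 0.78, 0.0]
ft_force: [-0.6, -0.1, -2.6]
finger_gap: 0.0218
grip_force: 40.0
t: 7.55
eef_pos: [0.5125, -0.2178, 0.2242]
tool_rot: [0.0, 0.626, 0.78, 0.0]
ft_force: [0.3, 0.4, -3.0]
finger_gap: 0.0214
grip_force: 40.0
```

It passed through the slot with no resistance. Lifting it clear and checking.

```bash
python3 -m crank '{"delta_pos":[[0,0,-0.1],[0,0,-0.2],[0,0,-0.4],[0,0,-0.6],[0,0,-0.5],[0,0,0]],"spin":[0,0,0,0,0,0],"jaw":[0,0,0,0,0,0]}'
python3 - <<'E'
from h import *
s=status.observe();print(s["eef_pos"],s["ft_force"],s["qpos"].round(2))
I,D=imaging.get_image("scene");cv2.imwrite("pics/s2.png",cv2.resize(I[100:290,150:450,::-1],None,fx=2.5,fy=2.5))
E
```

```text
t: 8.15
eef_pos: [0.5141, -0.2185, 0.3179]
tool_rot: [0.003, 0.626, 0.78, 0.001]
ft_force: [0.5, -0.0, -2.2]
finger_gap: 0.0212
grip_force: 40.0
[ 0.51406151 -0.21846208  0.31792546] [ 0.45868692 -0.04352409 -2.1553071 ] [-0.4   0.16  1.66 -0.    1.32 -0.62]
```

View pics/s2.png

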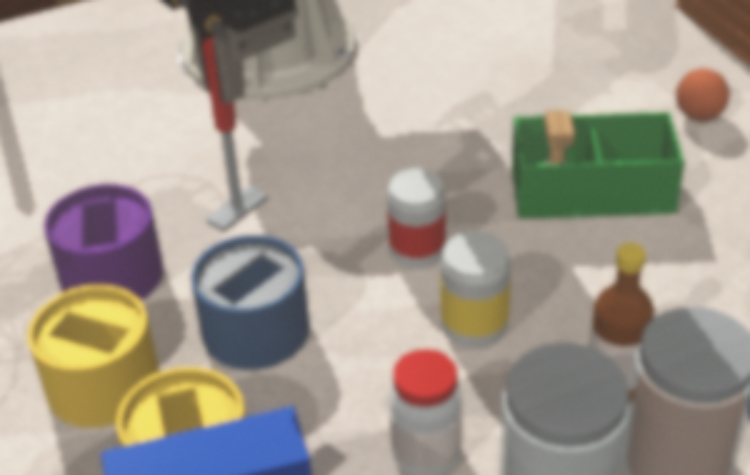

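The masher hangs upright and clear at crop (238,208), and the crock is in place. Carrying it to the caddy.

```bash
python3 -m crank '{"delta_pos":[[0.5,0.1,0],[0.8,0.16,0],[0.95,0.19,0],[0.95,0.19,0],[0.95,0.19,0],[0.95,0.19,0],[0.95,0.19,0],[0.95,0.19,0]],"spin":[0,0,0,0,0,0,0,0],"jaw":[0,0,0,0,0,0,0,0]}'
python3 -m crank '{"delta_pos":[[0.95,0.19,0],[0.9,0.15,0],[0.6,0.1,0],[0.2,0.04,0],[0,0,0],[0,0,0],[0,0,0],[0,0,0]],"spin":[0,0,0,0,-0.0233,-0.0233,-0.0233,-0.0233],"jaw":[0,0,0,0,0,0,0,0]}'
python3 -m crank '{"delta_pos":[[0,0,0],[0,0,0]],"spin":[-0.0233,0],"jaw":[0,0]}'
python3 - <<'E'
from h import *
s=status.observe();q=s["tool_rot"];R=np.array([[q[1]**2-q[2]**2,2*q[1]*q[2]],[2*q[1]*q[2],q[2]**2-q[1]**2]])
for n in("wrist",):
    I,D=imaging.get_image(n);c=imaging.get_calibration(n);cv2.imwrite("pics/w4.png",I[:,:,::-1])
    hsv=cv2.cvtColor(I,cv2.COLOR_RGB2HSV)
    Q=world(n,(hsv[...,0]>45)&(hsv[...,0]<85)&(hsv[...,1]>100),D,c)
    T=Q[(Q[:,2]>.074)&(Q[:,2]<.088)];print(n,cv2.minAreaRect(T[:,:2].astype(np.float32)),len(T))
    for k in finder.place_of(n,"caddy_free")[:2]: print(k["p"],ray(c,np.array(k["centre"])*[640,400],.005))
print(s["eef_pos"],"to go (tool, units)",R.T@(np.array([.5018,.2769])-s["eef_pos"][:2])/.05,np.degrees(np.arctan2(R[1,0],R[0,0])))
E
```

```text
t: 9.0
eef_pos: [0.5039, 0.1409, 0.3122]
tool_rot: [-0.0, 0.626, 0.78, -0.001]
ft_force: [1.3, 0.1, -2.9]
finger_gap: 0.0214
grip_force: 40.0
t: 9.8
eef_pos: [0.4995, 0.2726, 0.3123]
tool_rot: [-0.0, 0.372, 0.928, -0.001]
ft_force: [0.2, -0.3, -2.5]
finger_gap: 0.021
grip_force: 40.0
t: 10.0
eef_pos: [0.4995, 0.2727, 0.3125]
tool_rot: [-0.0, 0.305, 0.952, -0.001]
ft_force: [0.4, -0.7, -3.1]
finger_gap: 0.0218
grip_force: 40.0
wrist ((0.4821145832538605, 0.2352200448513031), (0.19149525463581085, 0.10032011568546295), 64.61570739746094) 1288
0.73 [0.50187565 0.27536781 0.005     ]
[0.4995155  0.27267503 0.31248698] to go (tool, units) [0.01187288 0.0953244 ] 144.49954680659857
```

View pics/w4.png

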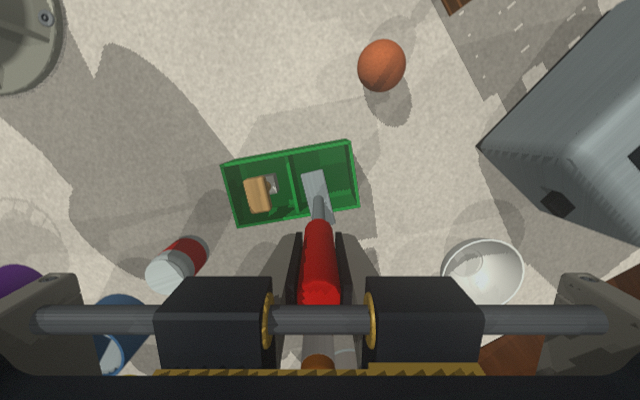

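The wrist view shows the foot at (316,190), over the empty compartment (325,180) and parallel to its walls. The brush is at (258,193). I'm trimming by 5 mm and lowering.

```bash
python3 -m crank '{"delta_pos":[[0.03,0.1,0.2],[0,0,0.6],[0,0,0.8],[0,0,0.4],[0,0,0.2],[0,0,0]],"spin":[0,0,0,0,0,0],"jaw":[0,0,0,0,0,0]}'
python3 -m crank '{"delta_pos":[[0,0,0.3],[0,0,0.3],[0,0,0.2],[0,0,0.1],[0,0,0]],"spin":[0,0,0,0,0],"jaw":[0,0,0,0,0]}'
```

```text
t: 10.7
eef_pos: [0.5008, 0.2784, 0.202]
tool_rot: [-0.001, 0.306, 0.952, -0.001]
ft_force: [0.5, -0.3, -2.5]
finger_gap: 0.0218
grip_force: 40.0
t: 11.2
eef_pos: [0.5016, 0.2788, 0.1587]
tool_rot: [-0.0, 0.306, 0.952, -0.0]
ft_force: [-0.2, 0.3, -2.0]
finger_gap: 0.0217
grip_force: 40.0
```

```bash
python3 -m crank '{"delta_pos":[[0,0,0.06],[0,0,0.05],[0,0,0.04],[0,0,0]],"spin":[0,0,0,0],"jaw":[0,0,0,0]}'
python3 -m crank '{"delta_pos":[[0,0,0.02],[0,0,0]],"spin":[0,0],"jaw":[0,0]}'
```

```text
t: 11.6
eef_pos: [0.5015, 0.2786, 0.151]
tool_rot: [-0.0, 0.306, 0.952, -0.0]
ft_force: [-0.4, 0.1, -3.1]
finger_gap: 0.0211
grip_force: 40.0
t: 11.8
eef_pos: [0.5015, 0.2787, 0.1501]
tool_rot: [0.0, 0.306, 0.952, -0.0]
ft_force: [-0.3, -0.1, -2.3]
finger_gap: 0.021
grip_force: 40.0
```

```bash
python3 -m crank '{"delta_pos":[[0,0,0.02],[0,0,0]],"spin":[0,0],"jaw":[0,0]}'
python3 -m crank '{"delta_pos":[[0,0,0.02],[0,0,0]],"spin":[0,0],"jaw":[0,0]}'
```

```text
t: 12.0
eef_pos: [0.5018, 0.2788, 0.1495]
tool_rot: [0.0, 0.306, 0.952, 0.0]
ft_force: [0.3, -0.2, 2.9]
finger_gap: 0.0216
grip_force: 40.0
t: 12.2
eef_pos: [0.5021, 0.2788, 0.1494]
tool_rot: [0.001, 0.306, 0.952, 0.0]
ft_force: [-1.6, -2.5, 10.8]
finger_gap: 0.0213
grip_force: 40.0
```

Floor contact came at the expected height. I'm easing off by 0.7 mm, opening slowly, then retreating upward.

```bash
python3 -m crank '{"delta_pos":[[0,0,-0.015],[0,0,0],[0,0,0],[0,0,0],[0,0,0],[0,0,0],[0,0,0]],"spin":[0,0,0,0,0,0,0],"jaw":[0,0,0.3,0.4,0.5,0.7,0.7]}' 10
python3 -m crank '{"delta_pos":[[0,0,0],[0,0,0],[0,0,0],[0,0,0]],"spin":[0,0,0,0],"jaw":[0.7,0.7,0.7,0.7]}'
```

```text
t: 12.9
eef_pos: [0.5015, 0.2787, 0.1487]
tool_rot: [-0.0, 0.306, 0.952, -0.0]
ft_force: [-0.3, 0.5, -0.9]
finger_gap: 0.0573
grip_force: 0.0
t: 13.3
eef_pos: [0.5015, 0.2787, 0.1488]
tool_rot: [-0.0, 0.306, 0.952, -0.0]
ft_force: [0.3, 0.4, 0.3]
finger_gap: 0.064
grip_force: 0.0
```

```bash
python3 -m crank '{"delta_pos":[[0,0,-0.3],[0,0,-0.8],[0,0,-1],[0,0,-1],[0.8,0,-0.2],[1,0,0],[1,0,0],[0,0,0]],"spin":[0,0,0,0,0,0,0,0],"jaw":[0.7,0.7,0.7,0.7,0.7,0.7,0.7,0.7]}'
python3 - <<'E'
from h import *
for n in("scene","top"):
    I,D=imaging.get_image(n);c=imaging.get_calibration(n)
    for l in("soup_can","bean_can","sauce_jar","syrup","crock"):
        for k in finder.place_of(n,l)[:3]: print(n,l,round(k["p"],2),ray(c,np.array(k["centre"])*[640,400],0).round(3))
    if n=="scene":A=I[100:290,150:450]
    if n=="top":B=I[180:280,150:420];hs=cv2.cvtColor(I,cv2.COLOR_RGB2HSV)
    hsv=cv2.cvtColor(I,cv2.COLOR_RGB2HSV);P=world(n,((hsv[...,0]<8)|(hsv[...,0]>172))&(hsv[...,1]>120),D,c)
    P=P[(np.hypot(P[:,0]-.502,P[:,1]-.278)<.05)&(P[:,2]>.1)];print(n,len(P),P.min(0),P.max(0),P.mean(0)) if len(P) else 0
o=np.vstack([cv2.resize(A,(600,350)),cv2.resize(B,(600,222))]);cv2.imwrite("pics/end.png",o[:,:,::-1])
E
```

```text
t: 14.1
eef_pos: [0.3837, 0.3627, 0.3142]
tool_rot: [-0.001, 0.304, 0.953, 0.001]
ft_force: [0.7, -0.9, 0.6]
finger_gap: 0.0647
grip_force: 0.0
scene soup_can 0.77 [0.477 0.002 0.   ]
scene bean_can 0.58 [0.623 0.    0.   ]
scene sauce_jar 0.7 [ 0.763 -0.133  0.   ]
scene syrup 0.71 [0.779 0.081 0.   ]
scene crock 0.92 [ 0.519 -0.225  0.   ]
scene crock 0.87 [ 0.511 -0.395  0.   ]
scene crock 0.59 [ 0.365 -0.334  0.   ]
scene 144 [0.50009377 0.26152067 0.11360637] [0.52307111 0.28270508 0.20422573] [0.51443408 0.27112786 0.16388169]
top soup_can 0.87 [ 0.482 -0.002  0.   ]
top soup_can 0.32 [0.478 0.231 0.   ]
top bean_can 0.7 [ 0.612 -0.018  0.   ]
top sauce_jar 0.76 [ 0.754 -0.13   0.   ]
top syrup 0.61 [0.764 0.096 0.   ]
top syrup 0.23 [ 0.514 -0.234  0.   ]
top crock 0.77 [ 0.348 -0.34   0.   ]
top crock 0.71 [ 0.514 -0.223  0.   ]
top crock 0.62 [ 0.669 -0.344  0.   ]
top 187 [0.49402899 0.26463157 0.1129951 ] [0.51422586 0.28578662 0.2074366 ] [0.50353491 0.27063158 0.17715909]
```

View pics/end.png

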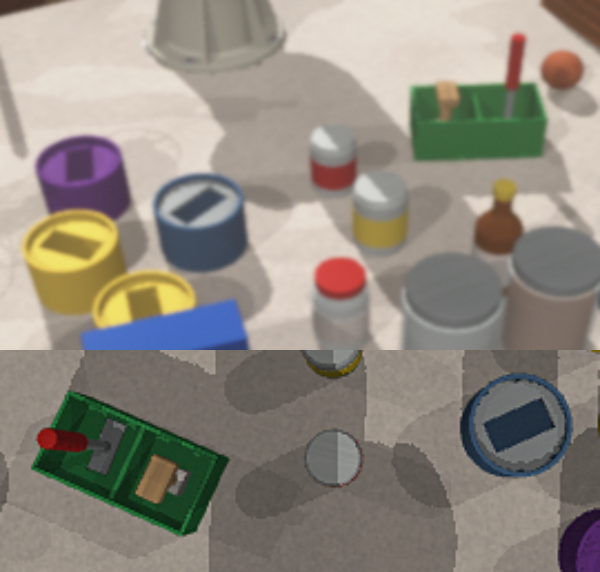

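The masher stands upright in the empty compartment: its handle is at (515,60) in the scene crop and its foot is flat at (107,445) in the top crop. The crock and the bystanders are where they started.

```bash
python3 -c "
from cell import r
print(r.close_job())"
```

```text
the job is handed in; nothing more can be done
None
```

The masher came up through the slot without resistance and now stands upright on its foot in the caddy's empty compartment; the crock and bystanders stayed in place, and I handed the job in at about 14 s.

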